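# Roll the sample bottle into the reader and lower its hood

### The arm

A 7-joint arm with a two-finger parallel gripper is mounted at the origin on the work surface. World frame = base frame: x ahead of the robot, y to its left, z up, the work surface at z = 0. Lengths are in m, angles in rad, forces in N, time in s.
With the tool pointing down it reaches from about 0.4 to 0.85 m from the base axis. Payload 10.4 kg.
Tool frame: the origin (TCP) lies between the finger pads; the fingertips stand manip.tip_extent ahead of it and the grasp point (between the pads) lies 6 mm ahead of it (manip.tip_extent is the distance from the TCP to the fingertips, in m); z points along the fingers, y is the line along which they close (so a half turn about z gives the same grasp; the last joint's range is limited). The gripper opens to 85 mm and grips with 20 to 120 N. Pads are 22 mm wide; open, the fingers measure 114 mm over their backs; the gripper's body (76 mm by 85 mm) begins 54 mm behind the grasp point. The pads swing forward as they close: fully open they stand 13 mm farther back than shut.
Start: joints at [-1.361, 0.332, -0.065, 1.46, 0.022, 1.35, -0.088], TCP at [0.144, 0.608, 0.256] pointing down, gripper open.
Joint ranges: [-2.6, 2.6], [-0.5, 2.12], [-1.47, 1.34], [0.16, 2.42], [-1.27, 4.41], [0.06, 2.06], [-2.6, 2.6]. Speed limits (rad/s): [2.22, 2.22, 2.79, 2.79, 3.14, 3.14, 3.14].

### API

Orientations are given as a unit quaternion [x, y, z, w].
In Python, from workcell import get_obs, optics, workorder, manip gives the robot as it stands.
- The arm moves only by the tool jog_arm, never from a script. Its argument "increments" is a list of rows, each a list of 7 numbers: the shift along the tool's x, y, z in m, then the turn, a rotation vector about the tool's x, y, z in rad, then the opening, from -1 (shut) to 1 (fully open). A call has 1 to 5 rows; each row is the pose to reach, as a shift and turn from the pose commanded when the call began, along the tool's axes at that moment; what a row does not reach only later rows make up. A row lasts 1/12 s, in which the tool goes at most 41.7 mm and 7.16 degrees, less where a joint would pass 70% of its speed; a pose out of reach is approached as far as the arm can. A call with a gripper value outside its range is refused whole. The fingers move at their own pace and stop on an object; "grip_force" is the grip in N (left out, the last holds). Time passes only in rows, so rows that repeat a pose let the fingers close. It gives the time, the measured TCP pose, the force, the opening and the grip force at its end, in the units of the state.
- get_obs(): the state, without advancing time (a new reading comes with each control period).
- optics.camera(name): name is "scene" or "side" or "wrist"; returns a dict with "color" (400x640x3 uint8, red, green, blue), "depth" (400x640 float32, m along the optical axis (not along the pixel's ray), 0 where there is no reading), "K" (3x3 intrinsics, pixels), "R" (3x3) and "t" (3): a world point X has camera coordinates R X + t. Camera axes: x right, y down, z forward; pixel columns grow to the right and rows downward; lengths in m; the calibration is good to about 2 mm. A picture is of the moment at which its call begins.
- workorder.hand_in(): hands the job in; it is judged then, once.
The state is a dict: "clock": time; "joint_pos": joint angles; "joint_velocities": joint speeds; "tau": joint torques, N m; "position": TCP position; "ee_rot": TCP orientation; "ft_force": force on the tool from outside, world axes, zero at the start; "torque": the same for the moment, N m; "grip_width": opening from 0.0 (shut) to 1.0 (fully open); "grasp_force": force on a finger pad.
Only numpy, scipy, OpenCV 4.12 (cv2) and the standard library are available. Lean on these libraries where they do the work, as an engineer would, in place of code of your own. Each camera call takes 0.05 s, during which the arm holds its last target. There are 200 camera calls.

### The job

Roll the white sample bottle along the bench, up the reader's ramp and into its bay so that it lies against the back stop; do not pick it up. Then lower the blue hood gently, without slamming it, until it is fully shut over the bottle. Leave the other things on the bench where they are.

Things in the scene. Friction and masses are not known exactly. Their poses are not given: they have to be found in the camera images.
- bottle: Closed white bottle with a red cap: a plain cylinder 60 mm in diameter, 120 mm long, about 0.2 kg, lying on the bench in front of the reader's ramp, free to roll. Origin at the middle of its axis (30 mm above the bench there). Its x axis runs along the cylinder to the cap; its z axis points out through the yellow strip on its side, uppermost at the start.
- reader: White bench-top bottle reader with a grey ramp and black bay, fixed, 180 mm wide. Origin on the bench under the middle of the bay; x points from the front (ramp) to the back (hinge), y along the hinge, z up. Side walls 40 mm high from x = -72 to +40 mm, inner faces at y = -78 and +78 mm. Back stop face at x = +40 mm, 44 mm high. Rear housing 30 mm high, to x = +125 mm. The front is open.
- ramp_crest (a point): Middle of the ramp's crest, 10 mm above the bench: x = -65 mm in the reader's frame. The ramp, 156 mm wide, rises to it from the bench at x = -115 mm; behind it the bed falls to 4 mm above the bench at x = 0 and is level from there to the back stop.
- bay_rest (a point): Where the middle of the bottle lies when it is home against the back stop: x = +10, y = 0, z = 34 mm in the reader's frame, the bottle's axis then along the reader's y (either way round). A bottle pushed past the crest rolls down to the stop by itself.
- hood_hinge (a point): Middle of the hood's hinge line: x = +55, y = 0, z = 45 mm in the reader's frame; the hinge line runs along the reader's y.
- hood (a joint): Opening angle of the blue hood, rad: 0 fully shut, 1.57 top plate upright, 1.75 fully back. A friction hinge holds it where it is left (3 to 5 N at the front edge moves it). Shut, its outer top face is 39 mm above the hinge and reaches 115 mm forward of it (tab: 136 mm), 180 mm wide; the front wall hangs from there to 29 mm below hinge level. All of it turns with the hood.
- hood_tab (a point): Middle of the outer face of the white tab (60 mm wide, 6 mm thick, projecting 21 mm) at the front edge of the hood's top plate: 125 mm forward of the hinge and 39 mm above it when shut.
- well_plate: Bystander: clear multiwell plate 127 x 85 x 20 mm with coloured wells, loose, beside the reader. Origin at the centre of its underside.
- tip_box: Bystander: green box with white top, 122 x 82 x 67 mm, loose. Origin at the centre of its underside.
- wash_bottle: Bystander: upright white bottle with blue cap, 64 mm in diameter, 140 mm high, loose. Origin at the centre of its underside.
There are look-alikes about, which are no part of the job. Leave any black or purple look-alike of the bottle alone.

How it is judged:
On the way, in this order (a step that is already met when the one before it is completed fails the run):
1. the bottle has been rolled (turned about its own axis by at least 70 degrees) along the bench, not only slid (angle between bottle's own z axis and vertical above 1.2 rad and height (world z) of bottle below 0.05 m), for 0.1 s.
2. the bottle lies in the bay behind the crest while the hood is still open (x of bottle in the frame of reader between -0.02 and 0.025 m and y of bottle in the frame of reader between -0.03 and 0.03 m and z of bottle in the frame of reader below 0.044 m and angle between the x axis of bottle and the y axis of reader, either way round below 0.15 rad and value of joint hood above 0.8 rad), for 0.2 s.
At the end, for the whole second after the job is handed in: The bottle lies at rest in the bay: its middle within x -20 to +25 mm, y -30 to +30 mm and below 44 mm in the reader's frame, its axis within 0.15 rad of the reader's y; the hood is shut to within 0.035 rad (x of bottle in the frame of reader between -0.02 and 0.025 m and y of bottle in the frame of reader between -0.03 and 0.03 m and z of bottle in the frame of reader below 0.044 m and angle between the x axis of bottle and the y axis of reader, either way round below 0.15 rad and value of joint hood below 0.035 rad and linear speed of bottle below 0.02 m/s); the robot touches nothing.
It fails at once if the bottle is picked up (its middle more than 60 mm above the bench) (height (world z) of bottle above 0.06 m).
It fails at once if the hood is slammed (closing faster than 2 rad/s) (velocity of joint hood below -2 rad/s).
It fails at once if the well plate is moved by more than 20 mm (distance of well_plate from where it was at the start of the episode above 0.02 m).
It fails at once if the tip box is moved by more than 20 mm (distance of tip_box from where it was at the start of the episode above 0.02 m).
It fails at once if the wash bottle is moved by more than 20 mm (distance of wash_bottle from where it was at the start of the episode above 0.02 m).
It also fails if it takes over 64 s, if anything falls off the work surface, if the arm or the gripper's body presses on something with over 40 N, if the wrist force passes 120 N, or if a joint passes its speed limit or range.

## Working session

There is one attempt and no reset: what is moved stays moved. The work goes in short steps, Python scripts to look and compute and a tool call to move; the robot and the scene stay as the last step left them, time stands still between calls to the robot, and variables do not carry over. Pictures are saved under pics/ and viewed, at most 10 in all, crops included, and the job is handed in when it is done.

Besides the shell and the picture viewer there is one more tool, called after "Call:" as name(argument=value, ...), one argument or row to a line, values as JSON. jog_arm: Moves the arm, as the interface text tells. Its arguments: {"type":"object","properties":{"increments":{"type":"array"},"grip_force":{"type":"number"}},"required":["increments"]}

```bash
ls; mkdir -p pics; python3 - <<'E'
from workcell import get_obs, optics, manip
import cv2,pickle
o=get_obs();print({k:o[k] for k in('clock','position','ee_rot','ft_force','grip_width')},manip.tip_extent)
D={n:optics.camera(n) for n in("scene","side","wrist")}
pickle.dump(D,open('d0.pkl','wb'))
for n in("scene","side"):cv2.imwrite(f'pics/{n}0.png',D[n]['color'][:,:,::-1])
E
```

```text
pics
{'clock': 0.0, 'position': array([0.14413923, 0.6077991 , 0.25550086]), 'ee_rot': array([ 1.16137249e-01,  9.93232917e-01, -7.14591296e-04, -4.50844776e-05]), 'ft_force': array([-0.26798758, -0.14058496,  0.61995578]), 'grip_width': 1.0020103593629033} 0.025
```

View pics/scene0.png

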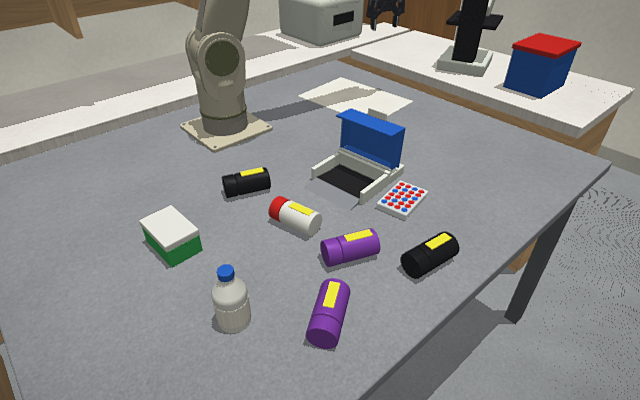

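View pics/side0.png

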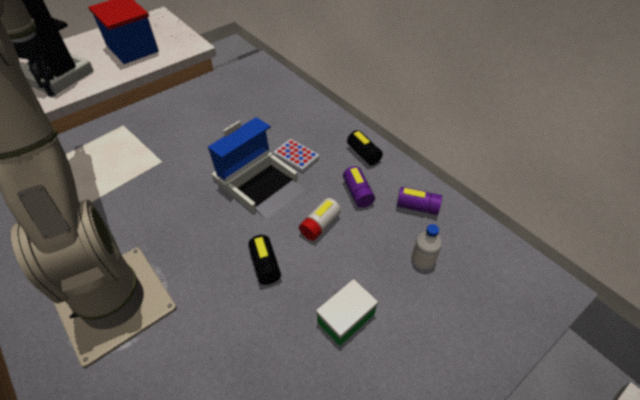

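The scene view shows the bottle at about (295,216) with its red cap at (278,208), the reader bay at (350,178), and the blue hood open at (370,140). The side view shows the bottle at (320,218) and the bay at (265,185). A black look-alike is close by on the robot side, and a purple one sits on the far side.

```bash
cat > h.py <<'E'
import numpy as np,cv2
def cloud(c):
    v,u=np.mgrid[:400,:640];d=c['depth'].astype(float);K=c['K']
    P=np.stack([(u-K[0,2])/K[0,0]*d,(v-K[1,2])/K[1,1]*d,d],-1)
    W=(P-c['t'])@c['R']; W[d==0]=np.nan
    return W
def hsv(c): return cv2.cvtColor(c['color'],cv2.COLOR_RGB2HSV)
def ray(c,uv,z):
    uv=np.atleast_2d(uv).astype(float);d=np.c_[uv,np.ones(len(uv))]@np.linalg.inv(c['K']).T@c['R'];o=-c['R'].T@c['t']
    return o+d*((z-o[2])/d[:,2])[:,None]
def rect(p): 
    r=cv2.minAreaRect(p[:,:2].astype(np.float32)*1000); return np.round(cv2.boxPoints(r)).tolist(),np.round(r[0],1)
E
python3 - <<'E'
import pickle;from h import *
D=pickle.load(open('d0.pkl','rb'))
box={'scene':dict(bot=(262,190,328,242),rd=(305,105,408,208)),'side':dict(bot=(295,192,345,245),rd=(205,115,303,218))}
for n in box:
    c=D[n];W=cloud(c);H=hsv(c);print(n,'cam',-c['R'].T@c['t'])
    def sub(m,b):
        M=np.zeros((400,640),bool);x0,y0,x1,y1=b;M[y0:y1,x0:x1]=m[y0:y1,x0:x1];M=cv2.morphologyEx(M.astype(np.uint8),cv2.MORPH_OPEN,np.ones((2,2)))>0
        return M
    yel=sub((abs(H[...,0].astype(int)-28)<8)&(H[...,1]>130)&(H[...,2]>100),box[n]['bot'])
    red=sub(((H[...,0]<8)|(H[...,0]>172))&(H[...,1]>130)&(H[...,2]>60),box[n]['bot'])
    blu=sub((abs(H[...,0].astype(int)-112)<12)&(H[...,1]>120),box[n]['rd'])
    v,u=np.nonzero(yel);Y=ray(c,np.c_[u,v],.06);print('yellow',rect(Y),len(u),'depth',np.nanmean(W[yel],0))
    print('red depth mean',np.nanmean(W[red],0),red.sum())
    B=W[blu];B=B[np.isfinite(B).all(1)];print('blue n',len(B),'z',np.percentile(B[:,2],[1,50,99]),rect(B))
    m=B-B.mean(0);print(' mean',B.mean(0),'normal',np.linalg.svd(m,full_matrices=False)[2])
    bt=np.zeros((400,640),bool);x0,y0,x1,y1=box[n]['bot'];bt[y0:y1,x0:x1]=1
    P=W[bt&(W[...,2]>.02)&(W[...,2]<.07)];print('bottle cloud>20mm',len(P),rect(P),'z',np.percentile(P[:,2],99))
    bt[:]=0;x0,y0,x1,y1=box[n]['rd'];bt[y0:y1,x0:x1]=1
    P=W[bt&(H[...,1]<50)&(H[...,2]>110)&(W[...,2]>.034)&(W[...,2]<.047)];print('walltop',len(P),rect(P))
    s=W[bt&(H[...,2]<45)];s=s[np.isfinite(s).all(1)];print('bay black',len(s),np.percentile(s[:,2],[5,50,95]),rect(s[s[:,2]<.02]))
E
```

```text
scene cam [ 1.1652526  -0.61239794  0.67332315]
yellow ([[537.0, -133.0], [542.0, -152.0], [600.0, -139.0], [595.0, -119.0]], array([ 568.3, -135.7])) 137 depth [ 0.57041865 -0.13722512  0.06199981]
red depth mean [ 0.51302437 -0.16597036  0.04774546] 246
blue n 2663 z [0.003384   0.09711435 0.16410476] ([[205.0, 342.0], [524.0, -39.0], [697.0, 106.0], [378.0, 487.0]], array([450.6, 224. ]))
 mean [0.50461054 0.1750476  0.10158787] normal [[ 0.99716873 -0.05992978  0.04541957]
 [-0.06429966 -0.36638564  0.92823872]
 [-0.03898806 -0.92853109 -0.36920177]]
bottle cloud>20mm 1223 ([[485.0, -109.0], [490.0, -183.0], [689.0, -170.0], [684.0, -96.0]], array([ 587.1, -139.2])) z 0.06395754008828698
walltop 575 ([[401.0, 188.0], [424.0, 15.0], [604.0, 39.0], [582.0, 211.0]], array([502.7, 113.1]))
bay black 861 [0.00470047 0.00783339 0.01215812] ([[426.0, 130.0], [435.0, 29.0], [580.0, 41.0], [572.0, 142.0]], array([503.4,  85.5]))
side cam [ 0.09544219 -0.71251569  0.97182253]
yellow ([[535.0, -139.0], [538.0, -154.0], [594.0, -141.0], [590.0, -126.0]], array([ 564.3, -140.2])) 101 depth [ 0.5637462  -0.14009008  0.059825  ]
red depth mean [ 0.49963384 -0.16027091  0.04165378] 323
blue n 2105 z [0.02244587 0.09285028 0.16320522] ([[386.0, 169.0], [475.0, -17.0], [767.0, 123.0], [678.0, 309.0]], array([576.6, 146. ]))
 mean [0.49566631 0.16861842 0.10641949] normal [[-0.89322981 -0.17129619  0.41568994]
 [-0.44101212  0.15396549 -0.88419621]
 [ 0.08745753 -0.97311471 -0.21307026]]
bottle cloud>20mm 909 ([[480.0, -123.0], [492.0, -184.0], [613.0, -159.0], [601.0, -98.0]], array([ 546.5, -140.7])) z 0.0625694657508795
walltop 256 ([[401.0, 202.0], [423.0, 15.0], [603.0, 36.0], [581.0, 223.0]], array([502.1, 119.1]))
bay black 1021 [0.00122779 0.0053995  0.01040939] ([[433.0, 132.0], [445.0, 28.0], [591.0, 46.0], [578.0, 150.0]], array([511.8,  89.1]))
```

```bash
cat >> h.py <<'E'
from scipy.spatial.transform import Rotation as Ro
ang=np.deg2rad(7.1); XR=np.array([-np.sin(ang),np.cos(ang),0]); YR=np.array([-np.cos(ang),-np.sin(ang),0]); O=np.array([.5046,.0974,0])
def toR(p): d=np.asarray(p)-O; return np.array([d@XR,d@YR,d[2]])
def toW(p): return O+p[0]*XR+p[1]*YR+np.array([0,0,p[2]])
def jog(p,yaw_y=None,R=None):
    "tool shift+turn to world TCP p, with tool y at world angle yaw_y (deg), tool down"
    from workcell import get_obs
    o=get_obs();q=Ro.from_quat(o['ee_rot']);s=q.inv().apply(np.asarray(p)-o['position'])
    if R is None: R=Ro.from_euler('z',yaw_y+90,degrees=True)*Ro.from_matrix(np.diag([1.,-1,-1]))
    print('t',o['clock'],'pos',np.round(o['position'],4),'shift',np.round(s,4),'turn',np.round((q.inv()*R).as_rotvec(),3))
E
python3 - <<'E'
import pickle;from h import *
D=pickle.load(open('d0.pkl','rb'))
c=D['side']
for n,uv,z in[('purple1 strip',(355,176),.06),('purple1 ends',(358,187),.03),('p1 low',(366,203),.02),('black',(264,258),.03),('black top',(257,237),.03),('black end',(268,282),.02),('purple2',(418,200),.03),('wash',(425,262),.03),('tip',(347,305),.067)]:print(n,np.round(ray(c,uv,z)[0],3))
print('bot in reader',toR([.548,-.141,.03]))
jog([.42,.25,.25],45); jog([.561,-.2,.2],12.5)
E
```

```text
purple1 strip [ 0.711 -0.101  0.06 ]
purple1 ends [ 0.708 -0.12   0.03 ]
p1 low [ 0.69  -0.175  0.02 ]
black [ 0.353 -0.148  0.03 ]
black top [ 0.376 -0.08   0.03 ]
black end [ 0.324 -0.207  0.02 ]
purple2 [ 0.807 -0.268  0.03 ]
wash [ 0.665 -0.422  0.03 ]
tip [ 0.419 -0.397  0.067]
bot in reader [-0.24193624 -0.01360061  0.03      ]
t 0.15 pos [0.1441 0.6079 0.2557] shift [-0.351  -0.2846  0.006 ] turn [-0.001  0.     0.553]
t 0.15 pos [0.1441 0.6079 0.2557] shift [-0.592  -0.6899  0.0565] turn [-1.00e-03  1.00e-03  1.12e+00]
```

Call:
jog_arm(
  increments=[
    [-0.08, -0.06, 0, 0, 0, 0.11, 1],
    [-0.16, -0.12, 0, 0, 0, 0.22, 1],
    [-0.22, -0.18, 0, 0, 0, 0.33, 1],
    [-0.29, -0.23, 0, 0, 0, 0.44, 1],
    [-0.35, -0.285, 0.006, 0, 0, 0.55, 1],
  ],
)

```text
clock: 0.57
position: [0.2738, 0.4426, 0.2553]
ee_rot: [0.384, 0.923, 0.0, -0.0]
ft_force: [0.6, 1.8, 0.3]
grip_width: 0.999
grasp_force: 0.0
```

Call:
jog_arm(
  increments=[
    [-0.24, -0.4, 0, 0, 0, 0, 1],
    [-0.24, -0.4, 0, 0, 0, 0, 1],
    [-0.24, -0.4, 0, 0, 0, 0, 1],
    [-0.24, -0.4, 0, 0, 0, 0, 1],
    [-0.24, -0.4, 0, 0, 0, 0, 1],
  ],
)

```text
clock: 0.98
position: [0.2222, 0.2403, 0.2549]
ee_rot: [0.381, 0.924, -0.0, -0.0]
ft_force: [-0.9, -1.0, 1.2]
grip_width: 1.005
grasp_force: 0.0
```

```bash
python3 -c "
from h import *
jog([.561,-.2,.2],12.5)"
```

```text
t 0.9833 pos [0.2222 0.2403 0.2549] shift [-0.5507 -0.0732  0.0549] turn [-0.    0.    0.57]
```

Call:
jog_arm(
  increments=[
    [-0.225, 0.097, 0, 0, 0, 0.3, 1],
    [-0.225, 0.097, 0, 0, 0, 0.3, 1],
    [-0.225, 0.097, 0, 0, 0, 0.57, 1],
    [-0.225, 0.097, 0, 0, 0, 0.57, 1],
    [-0.225, 0.097, 0, 0, 0, 0.57, 1],
  ],
)

```text
clock: 1.4
position: [0.4184, 0.1644, 0.2557]
ee_rot: [0.629, 0.778, 0.001, 0.0]
ft_force: [-0.3, 1.9, 0.1]
grip_width: 1.002
grasp_force: 0.0
```

```bash
python3 -c "
from h import *
jog([.561,-.2,.2],12.5)"
```

```text
t 1.4 pos [0.4184 0.1644 0.2557] shift [-0.3862  0.0631  0.0556] turn [ 0.001 -0.    -0.007]
```

Call:
jog_arm(
  increments=[
    [-0.386, 0.063, 0.03, 0, 0, 0, 1],
    [-0.386, 0.063, 0.03, 0, 0, 0, 1],
    [-0.386, 0.063, 0.03, 0, 0, 0, 1],
    [-0.386, 0.063, 0.03, 0, 0, 0, 1],
    [-0.386, 0.063, 0.03, 0, 0, 0, 1],
  ],
)

```text
clock: 1.82
position: [0.494, -0.0293, 0.2395]
ee_rot: [0.626, 0.78, 0.0, 0.0]
ft_force: [1.7, 0.3, 0.2]
grip_width: 1.002
grasp_force: 0.0
```

Call:
jog_arm(
  increments=[
    [-0.188, 0.031, 0.025, 0, 0, 0, 1],
    [-0.188, 0.031, 0.025, 0, 0, 0, 1],
    [-0.188, 0.031, 0.025, 0, 0, 0, 1],
    [-0.188, 0.031, 0.025, 0, 0, 0, 1],
    [-0.188, 0.031, 0.025, 0, 0, 0, 1],
  ],
)

```text
clock: 2.23
position: [0.5647, -0.208, 0.2136]
ee_rot: [0.627, 0.779, -0.001, 0.0]
ft_force: [0.1, -0.2, -0.0]
grip_width: 1.007
grasp_force: 0.0
```

```bash
python3 - <<'E'
from h import *
from workcell import optics
jog([.561,-.2,.05],12.5)
c=optics.camera('wrist');cv2.imwrite('pics/w1.png',c['color'][:,:,::-1])
W=cloud(c);H=hsv(c)
red=((H[...,0]<8)|(H[...,0]>172))&(H[...,1]>130)&(H[...,2]>60)
yel=(abs(H[...,0].astype(int)-28)<8)&(H[...,1]>130)&(H[...,2]>100)
for m in(red,yel):
    n,l,s,ce=cv2.connectedComponentsWithStats(m.astype(np.uint8))
    for i in range(1,n):
        if s[i,4]>60:
            p=W[l==i];p=p[np.isfinite(p).all(1)];print(s[i],p.mean(0) if len(p) else None,rect(p) if len(p)>5 else '')
E
```

```text
t 2.2333 pos [ 0.5647 -0.208   0.2136] shift [ 0.0089 -0.0017  0.1636] turn [-0.001  0.001 -0.002]
[ 240   70   43   71 2547] [ 0.50426584 -0.14847731  0.05383684] ([[483.0, -124.0], [497.0, -181.0], [525.0, -174.0], [512.0, -117.0]], array([ 504.1, -148.8]))
[  44    0   56   83 2489] [ 0.35925566 -0.13131668  0.0597693 ] ([[334.0, -156.0], [359.0, -165.0], [379.0, -107.0], [355.0, -98.0]], array([ 356.7, -131.6]))
[ 502   63   73   80 2071] [ 0.71886636 -0.09945974  0.05975636] ([[698.0, -124.0], [718.0, -132.0], [740.0, -76.0], [720.0, -68.0]], array([ 719.1, -100.3]))
[300  92  76  27 992] [ 0.55718088 -0.13775413  0.05983668] ([[534.0, -132.0], [539.0, -151.0], [596.0, -137.0], [592.0, -118.0]], array([ 565.3, -134.7]))
[ 536  262   34   54 1164] [ 0.79688329 -0.25139409  0.06028804] ([[629.0, -182.0], [818.0, -285.0], [837.0, -250.0], [648.0, -147.0]], array([ 732.9, -215.9]))
```

View pics/w1.png

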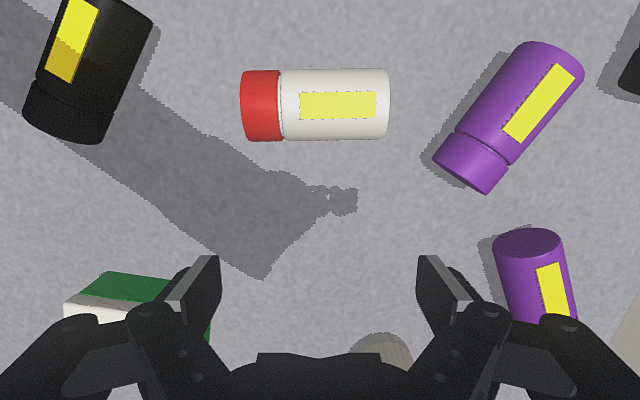

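The wrist view shows the bottle at (315,105), parallel to the open fingers and ahead of them, which matches the measured position. I'll descend behind it.

Call:
jog_arm(
  increments=[
    [0.005, -0.002, 0.04, 0, 0, 0, 1],
    [0.005, -0.002, 0.08, 0, 0, 0, 1],
    [0.005, -0.002, 0.12, 0, 0, 0, 1],
    [0.005, -0.002, 0.155, 0, 0, 0, 1],
    [0.005, -0.002, 0.163, 0, 0, 0, 1],
  ],
)

```text
clock: 2.7
position: [0.5583, -0.198, 0.0459]
ee_rot: [0.626, 0.78, -0.002, -0.004]
ft_force: [-0.7, 0.8, -0.6]
grip_width: 0.999
grasp_force: 0.0
```

Call:
jog_arm(
  increments=[
    [0.004, 0, 0, 0, 0, -0.005, 1],
    [0.01, 0, 0, 0, 0, -0.01, 1],
    [0.016, 0, 0, 0, 0, -0.01, 1],
    [0.021, 0, 0, 0, 0, -0.01, 1],
    [0.026, 0, 0, 0, 0, -0.01, 1],
  ],
)

```text
clock: 3.12
position: [0.5571, -0.1736, 0.0534]
ee_rot: [0.622, 0.783, 0.001, 0.001]
ft_force: [0.6, -7.0, 13.0]
grip_width: 1.0
grasp_force: 7.4
```

Call:
jog_arm(
  increments=[
    [0.005, 0, 0, 0, 0, 0, 1],
    [0.01, 0, 0, 0, 0, 0, 1],
    [0.015, 0, 0, 0, 0, 0, 1],
    [0.02, 0, 0, 0, 0, 0, 1],
    [0.025, 0, 0, 0, 0, 0, 1],
  ],
)

```text
clock: 3.53
position: [0.5543, -0.1599, 0.0593]
ee_rot: [0.624, 0.781, -0.001, 0.009]
ft_force: [-8.4, -30.7, 59.6]
grip_width: 1.0
grasp_force: 31.1
```

```bash
cat >> h.py <<'E'
def bottle():
    "bottle centre and axis from red cap and white/yellow body blob in the scene+side clouds"
    from workcell import optics,get_obs
    for n in('scene','side'):
        c=optics.camera(n);W=cloud(c);H=hsv(c)
        red=((H[...,0]<8)|(H[...,0]>172))&(H[...,1]>130)&(H[...,2]>60)
        wh=((H[...,1]<60)&(H[...,2]>120))|((abs(H[...,0].astype(int)-28)<8)&(H[...,1]>130)&(H[...,2]>100))
        z=(W[...,2]>.012)&(W[...,2]<.075)
        k=z&red&(abs(W[...,0]-.5)<.09)&(W[...,1]>-.25)&(W[...,1]<.16)
        R=W[k];
        if len(R)<30: print(n,'no cap',len(R));continue
        m=np.median(R,0);P=W[z&(red|wh)&(np.linalg.norm(W[...,:2]-m[:2]-[.05,0],axis=-1)<.10)]
        P=P[P[:,2]>P[:,2].max()-.02]
        r=cv2.minAreaRect(P[:,:2].astype(np.float32)*1000)
        print(n,'cap',toR(m).round(3),'top patch reader',toR([r[0][0]/1e3,r[0][1]/1e3,.06]).round(3),np.round(r[1]),round(r[2],1))
        if n=='scene':v,u=np.nonzero(k)
        cv2.imwrite(f'/tmp/{n}.png',c['color'][:,:,::-1])
    o=get_obs();print('tcp',o['clock'],toR(o['position']).round(4),o['ft_force'].round(1))
E
python3 -c "
from h import *
bottle()
import cv2
a=cv2.imread('/tmp/scene.png')[90:270,200:420];b=cv2.imread('/tmp/side.png')[100:280,180:400]
cv2.imwrite('pics/p2.png',cv2.resize(np.hstack([a,b]),None,fx=1.8,fy=1.8))"
```

```text
scene cap [-0.256  0.025  0.053] top patch reader [-0.236 -0.014  0.06 ] [120.  44.] 15.2
side cap [-0.242  0.045  0.043] top patch reader [-0.234 -0.007  0.06 ] [113.  45.] 12.6
tcp 3.6333 [-0.2612 -0.0174  0.0596] [ -9.2 -24.8  53.1]
```

View pics/p2.png

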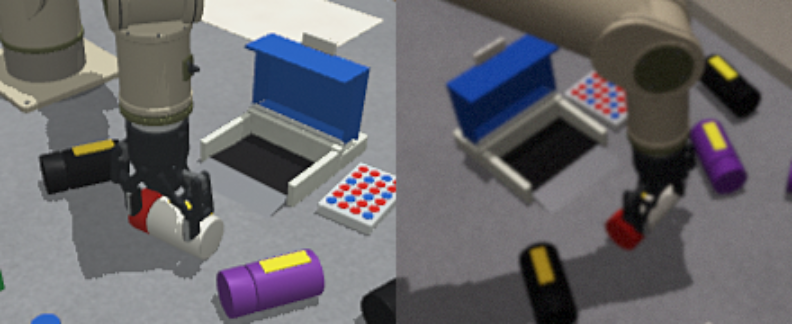

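The fingertips sit about 13 mm higher when open than I allowed for, so they bear on the bottle's upper flank and jam it instead of rolling it. I'll back off and go lower.

Call:
jog_arm(
  increments=[
    [-0.012, 0, 0, 0, 0, 0, 1],
    [-0.025, 0, 0, 0, 0, 0, 1],
    [-0.04, 0, 0, 0, 0, 0, 1],
    [-0.055, 0, 0, 0, 0, 0, 1],
    [-0.055, 0, 0, 0, 0, 0, 1],
  ],
)

```text
clock: 4.05
position: [0.5632, -0.2062, 0.0529]
ee_rot: [0.623, 0.782, -0.0, 0.001]
ft_force: [-0.7, -0.2, 0.6]
grip_width: 1.001
grasp_force: 0.0
```

```bash
python3 -c "
from h import *
bottle()
jog([.5605,-.2,.029],12.8)"
```

```text
scene cap [-0.283  0.026  0.04 ] top patch reader [-0.254 -0.017  0.06 ] [118.  53.] 12.9
side cap [-0.261  0.04   0.05 ] top patch reader [-0.253 -0.003  0.06 ] [101.  50.] 15.9
tcp 4.15 [-0.3056 -0.0208  0.0521] [-0.7  0.9 -0.1]
t 4.15 pos [ 0.563  -0.2033  0.0521] shift [ 0.0038 -0.0017  0.0231] turn [0.001 0.    0.004]
```

Call:
jog_arm(
  increments=[
    [-0.015, 0, 0.0, 0, 0, 0, 1],
    [-0.02, 0, 0.01, 0, 0, 0, 1],
    [-0.02, 0, 0.022, 0, 0, 0, 1],
    [-0.02, 0, 0.024, 0, 0, 0, 1],
    [-0.02, 0, 0.024, 0, 0, 0, 1],
  ],
)

```text
clock: 4.57
position: [0.5663, -0.2215, 0.0257]
ee_rot: [0.622, 0.783, -0.0, -0.001]
ft_force: [-0.7, 0.7, -0.0]
grip_width: 1.003
grasp_force: 0.0
```

```bash
python3 -c "
from h import *
bottle()
jog([.5605,-.2,.029],12.8)"
```

```text
scene no cap 0
side cap [-0.269  0.039  0.049] top patch reader [-0.256 -0.011  0.06 ] [119.  50.] 15.9
tcp 4.6667 [-0.3248 -0.0226  0.0271] [ 0.7 -0.   0.7]
t 4.6667 pos [ 0.5671 -0.2221  0.0271] shift [ 0.023  -0.0014 -0.0019] turn [-0.001 -0.001  0.005]
```

Call:
jog_arm(
  increments=[
    [0.01, 0, 0, 0, 0, 0.02, 1],
    [0.018, 0, 0, 0, 0, 0.02, 1],
    [0.024, 0, 0, 0, 0, 0.02, 1],
    [0.029, 0, 0, 0, 0, 0.02, 1],
    [0.034, 0, 0, 0, 0, 0.02, 1],
  ],
)

```text
clock: 5.08
position: [0.5597, -0.189, 0.0277]
ee_rot: [0.63, 0.777, 0.0, 0.0]
ft_force: [0.3, -0.1, 1.3]
grip_width: 1.003
grasp_force: 0.1
```

Call:
jog_arm(
  increments=[
    [0.006, 0, 0, 0, 0, 0, 1],
    [0.012, 0, 0, 0, 0, 0, 1],
    [0.018, 0, 0, 0, 0, 0, 1],
    [0.024, 0, 0, 0, 0, 0, 1],
    [0.03, 0, 0, 0, 0, 0, 1],
  ],
)

```text
clock: 5.5
position: [0.5533, -0.1598, 0.0275]
ee_rot: [0.63, 0.777, 0.0, -0.0]
ft_force: [0.4, -0.4, 0.1]
grip_width: 1.003
grasp_force: 0.0
```

```bash
python3 -c "
from h import *
bottle()
a=cv2.imread('/tmp/scene.png')[90:270,200:420];b=cv2.imread('/tmp/side.png')[100:280,180:400]
cv2.imwrite('pics/p3.png',cv2.resize(np.hstack([a,b]),None,fx=1.8,fy=1.8))"
```

```text
scene cap [-0.252  0.023  0.04 ] top patch reader [-0.24  -0.023  0.06 ] [125.  51.] 37.7
side cap [-0.22   0.046  0.048] top patch reader [-0.213  0.01   0.06 ] [88. 36.] 20.0
tcp 5.6 [-0.2605 -0.0167  0.0274] [ 0.2 -0.1 -0. ]
```

View pics/p3.png

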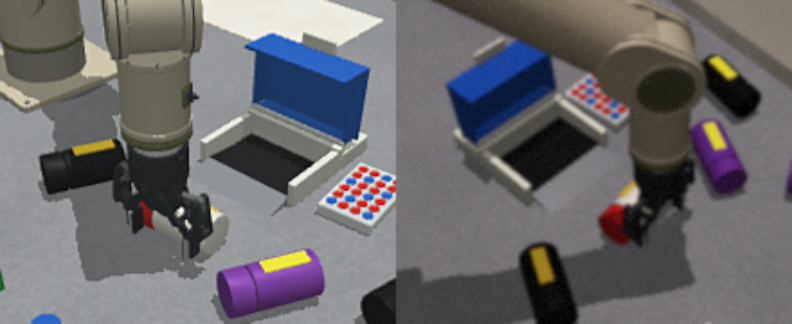

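The bottle is rolling freely ahead of the fingers with almost no force. I'll continue while turning gradually to square up with the reader.

Call:
jog_arm(
  increments=[
    [0.006, 0, 0, 0, 0, 0, 1],
    [0.012, 0, 0, 0, 0, 0, 1],
    [0.018, 0, 0, 0, 0, 0, 1],
    [0.024, 0, 0, 0, 0, 0, 1],
    [0.03, 0, 0, 0, 0, 0.01, 1],
  ],
)

```text
clock: 6.02
position: [0.5471, -0.1304, 0.0275]
ee_rot: [0.634, 0.774, 0.0, 0.0]
ft_force: [0.0, -0.6, 0.5]
grip_width: 1.0
grasp_force: 0.0
```

Call:
jog_arm(
  increments=[
    [0.006, 0, 0, 0, 0, 0, 1],
    [0.012, 0, 0, 0, 0, 0.01, 1],
    [0.018, 0, 0, 0, 0, 0.01, 1],
    [0.024, 0, 0, 0, 0, 0.02, 1],
    [0.03, 0, 0, 0, 0, 0.02, 1],
  ],
)

```text
clock: 6.43
position: [0.5412, -0.101, 0.0275]
ee_rot: [0.642, 0.767, 0.0, -0.0]
ft_force: [0.8, -0.7, 0.3]
grip_width: 0.999
grasp_force: 0.0
```

```bash
python3 -c "
from h import *
bottle()
a=cv2.imread('/tmp/scene.png')[90:270,200:420];b=cv2.imread('/tmp/side.png')[100:280,180:400]
cv2.imwrite('pics/p4.png',cv2.resize(np.hstack([a,b]),None,fx=1.8,fy=1.8))"
```

```text
scene cap [-0.189  0.027  0.04 ] top patch reader [-0.162 -0.018  0.06 ] [ 69. 102.] 84.8
side cap [-0.159  0.052  0.048] top patch reader [-0.154  0.017  0.06 ] [81. 40.] 15.5
tcp 6.5333 [-0.2007 -0.0119  0.0273] [-0.4  0.3  0.5]
```

View pics/p4.png

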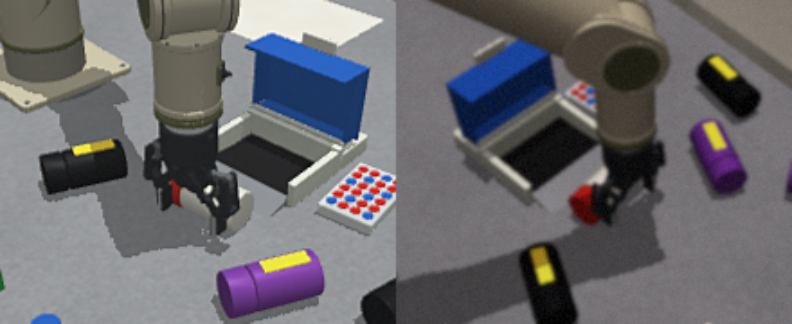

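Call:
jog_arm(
  increments=[
    [0.006, 0, 0, 0, 0, 0.01, 1],
    [0.012, 0, 0, 0, 0, 0.02, 1],
    [0.018, 0, 0, 0, 0, 0.03, 1],
    [0.024, 0, 0, 0, 0, 0.035, 1],
    [0.03, 0, 0, 0, 0, 0.04, 1],
  ],
)

```text
clock: 6.95
position: [0.5359, -0.0714, 0.0274]
ee_rot: [0.657, 0.754, 0.0, -0.0]
ft_force: [-0.1, 0.9, 0.5]
grip_width: 0.997
grasp_force: 0.0
```

Call:
jog_arm(
  increments=[
    [0.006, 0, 0, 0, 0, 0.01, 1],
    [0.012, 0, 0, 0, 0, 0.01, 1],
    [0.018, 0, 0, 0, 0, 0.01, 1],
    [0.024, 0, 0, 0, 0, 0.01, 1],
    [0.03, 0, 0, 0, 0, 0.01, 1],
  ],
)

```text
clock: 7.37
position: [0.5319, -0.0422, 0.0276]
ee_rot: [0.661, 0.751, -0.0, 0.0]
ft_force: [-0.5, -2.7, 1.6]
grip_width: 1.001
grasp_force: 1.4
```

```bash
python3 -c "
from h import *
bottle()"
```

```text
scene cap [-0.129  0.031  0.042] top patch reader [-0.109 -0.021  0.06 ] [67. 93.] 86.0
side cap [-0.1    0.057  0.049] top patch reader [-0.088  0.032  0.06 ] [80. 38.] 33.7
tcp 7.4667 [-0.1407 -0.0099  0.0274] [-0.3 -0.7 -0.1]
```

Call:
jog_arm(
  increments=[
    [0.006, 0, -0.003, 0, 0, 0, 1],
    [0.012, 0, -0.006, 0, 0, 0, 1],
    [0.018, 0, -0.009, 0, 0, 0, 1],
    [0.024, 0, -0.011, 0, 0, 0, 1],
    [0.03, 0, -0.012, 0, 0, 0, 1],
  ],
)

```text
clock: 7.88
position: [0.5284, -0.0122, 0.0401]
ee_rot: [0.661, 0.751, 0.0, 0.0]
ft_force: [2.5, -3.3, 2.8]
grip_width: 0.996
grasp_force: 2.0
```

Call:
jog_arm(
  increments=[
    [0.004, 0, 0, 0, 0, 0, 1],
    [0.008, 0, 0, 0, 0, 0, 1],
    [0.012, 0, 0, 0, 0, 0, 1],
    [0.016, 0, 0, 0, 0, 0, 1],
    [0.02, 0, 0, 0, 0, 0, 1],
  ],
)

```text
clock: 8.3
position: [0.5251, 0.0079, 0.0392]
ee_rot: [0.66, 0.751, -0.0, -0.0]
ft_force: [0.5, 0.9, -0.3]
grip_width: 0.998
grasp_force: 0.0
```

```bash
python3 -c "
from h import *
bottle()
a=cv2.imread('/tmp/scene.png')[90:270,200:420];b=cv2.imread('/tmp/side.png')[100:280,180:400]
cv2.imwrite('pics/p5.png',cv2.resize(np.hstack([a,b]),None,fx=1.8,fy=1.8))"
```

```text
scene cap [-0.064  0.038  0.043] top patch reader [-0.053 -0.008  0.06 ] [128.  45.] 37.2
side cap [-0.033  0.055  0.057] top patch reader [-0.025  0.018  0.06 ] [88. 48.] 13.9
tcp 8.4 [-0.091  -0.0095  0.0393] [-0.3 -0.1 -0.1]
```

View pics/p5.png

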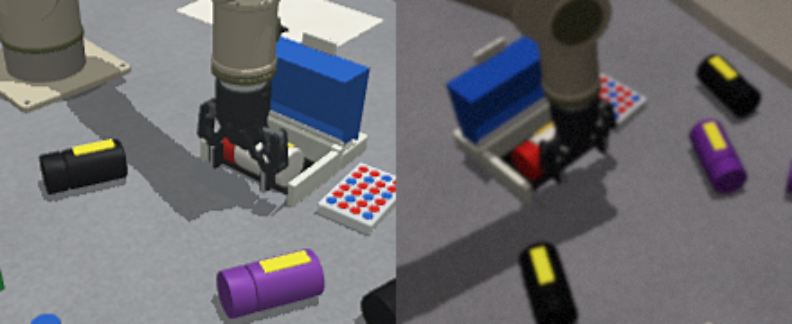

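The bottle has passed the crest and is rolling into the bay. I'll withdraw upward and close the fingers.

Call:
jog_arm(
  increments=[
    [-0.03, 0, 0, 0, 0, 0, 1],
    [-0.06, 0, -0.01, 0, 0, 0, 1],
    [-0.08, 0, -0.05, 0, 0, 0, 0],
    [-0.08, 0, -0.09, 0, 0, 0, -1],
    [-0.08, 0, -0.13, 0, 0, 0, -1],
  ],
)

```text
clock: 8.82
position: [0.5348, -0.0746, 0.1707]
ee_rot: [0.662, 0.75, -0.001, -0.0]
ft_force: [1.2, 1.2, -0.0]
grip_width: 0.603
grasp_force: 0.0
```

Call:
jog_arm(
  increments=[
    [-0.02, 0, -0.04, 0, 0, 0, -1],
    [-0.04, 0, -0.08, 0, 0, 0, -1],
    [-0.06, 0, -0.12, 0, 0, 0, -1],
    [-0.06, 0, -0.14, 0, 0, 0, -1],
    [-0.06, 0, -0.14, 0, 0, 0, -1],
  ],
)

```text
clock: 9.23
position: [0.5448, -0.1348, 0.3153]
ee_rot: [0.662, 0.75, 0.002, 0.003]
ft_force: [0.6, -0.6, -0.2]
grip_width: -0.002
grasp_force: 0.0
```

```bash
python3 - <<'E'
from h import *
bottle()
from workcell import optics
for n in('scene','side'):
    c=optics.camera(n);W=cloud(c);H=hsv(c)
    b=(abs(H[...,0].astype(int)-112)<12)&(H[...,1]>120)&(abs(W[...,0]-.5)<.13)&(W[...,1]>.08)&(W[...,1]<.26)&(W[...,2]>.06)
    P=(W[b]-O)@np.c_[XR,YR,[0,0,1]]
    print(n,len(P),np.percentile(P,[1,50,99],axis=0).round(3).tolist())
    q=P[(P[:,2]<.14)&(abs(P[:,1])<.07)];print(' line x=a*z+b',np.polyfit(q[:,2],q[:,0],1))
    t=W[(H[...,1]<50)&(H[...,2]>100)&(W[...,2]>.15)&(W[...,2]<.22)&(abs(W[...,0]-.49)<.06)&(abs(W[...,1]-.2)<.09)]
    if len(t): print(' tab',len(t),((t-O)@np.c_[XR,YR,[0,0,1]]).mean(0).round(3))
a=cv2.imread('/tmp/scene.png')[90:270,200:420];b=cv2.imread('/tmp/side.png')[100:280,180:400]
cv2.imwrite('pics/p6.png',cv2.resize(np.hstack([a,b]),None,fx=1.8,fy=1.8))
E
```

```text
scene cap [-0.011  0.042  0.055] top patch reader [ 0.021 -0.009  0.06 ] [142.  79.] 7.4
side cap [0.001 0.052 0.051] top patch reader [0.008 0.001 0.06 ] [120.  51.] 8.5
tcp 9.3333 [-0.2326 -0.0103  0.3101] [-0.4  1.2 -0.8]
scene 2116 [[0.032, -0.091, 0.061], [0.085, -0.006, 0.114], [0.096, 0.087, 0.164]]
 line x=a*z+b [0.04646882 0.08745067]
 tab 156 [ 0.096 -0.001  0.172]
side 1611 [[0.033, -0.087, 0.061], [0.074, 0.008, 0.158], [0.098, 0.091, 0.163]]
 line x=a*z+b [0.03889193 0.08953762]
 tab 53 [0.099 0.002 0.177]
```

View pics/p6.png

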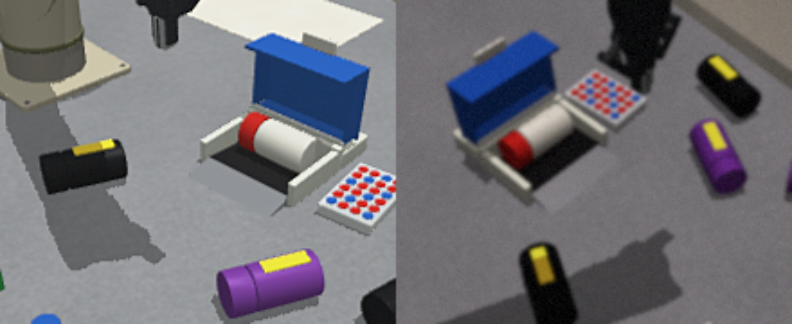

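The bottle now lies home against the back stop: the side view gives x ≈ 8 mm, y ≈ 1 mm, with its axis aligned. The hood is at about 1.61 rad. I'll go over it to get behind the tab.

Call:
jog_arm(
  increments=[
    [0.36, -0.01, -0.01, 0, 0, 0, -1],
    [0.36, -0.01, -0.01, 0, 0, 0, -1],
    [0.36, -0.01, -0.01, 0, 0, 0, -1],
    [0.36, -0.01, -0.01, 0, 0, 0, -1],
    [0.36, -0.01, -0.01, 0, 0, 0, -1],
  ],
)

```text
clock: 9.85
position: [0.5096, 0.0763, 0.3141]
ee_rot: [0.66, 0.751, -0.001, -0.001]
ft_force: [1.2, -0.1, 0.5]
grip_width: -0.0
grasp_force: 0.0
```

Call:
jog_arm(
  increments=[
    [0.04, 0, 0, 0, 0, 0, -1],
    [0.08, 0, 0, 0, 0, 0, -1],
    [0.12, 0, 0, 0, 0, 0, -1],
    [0.155, 0, 0, 0, 0, 0, -1],
    [0.16, 0, 0, 0, 0, 0, -1],
  ],
)

```text
clock: 10.27
position: [0.4874, 0.2404, 0.313]
ee_rot: [0.657, 0.754, -0.001, -0.001]
ft_force: [-0.5, 1.4, -0.6]
grip_width: -0.001
grasp_force: 0.0
```

```bash
python3 - <<'E'
from h import *
from workcell import get_obs
o=get_obs();print(toR(o['position']).round(4)); jog(toW([.125,0,.197]),7.1)
for f in np.arange(1.65,-.11,-.1): print(f.round(2),np.round([1000*(.055-.125*np.cos(f)+.039*np.sin(f)+.011),1000*(.045+.125*np.sin(f)+.039*np.cos(f)+.025)]),end=' ')
E
```

```text
[ 0.144  -0.0006  0.313 ]
t 10.2667 pos [0.4874 0.2404 0.313 ] shift [-0.019  -0.0004  0.116 ] turn [-0.004  0.     0.014]
1.65 [115. 192.] 1.55 [102. 196.] 1.45 [ 90. 199.] 1.35 [ 77. 201.] 1.25 [ 64. 201.] 1.15 [ 51. 200.] 1.05 [ 38. 198.] 0.95 [ 25. 194.] 0.85 [ 13. 190.] 0.75 [  1. 184.] 0.65 [-10. 177.] 0.55 [-20. 169.] 0.45 [-30. 159.] 0.35 [-38. 149.] 0.25 [-45. 139.] 0.15 [-52. 127.] 0.05 [-57. 115.] -0.05 [-61. 103.]
```

Call:
jog_arm(
  increments=[
    [-0.004, 0, 0.04, 0, 0, 0, -1],
    [-0.004, 0, 0.08, 0, 0, 0, -1],
    [-0.005, 0, 0.115, 0, 0, 0, -1],
    [-0.01, 0, 0.12, 0, 0, 0.01, -1],
    [-0.017, 0, 0.12, 0, 0, 0.01, -1],
  ],
)

```text
clock: 10.68
position: [0.4911, 0.2152, 0.193]
ee_rot: [0.664, 0.748, -0.003, -0.001]
ft_force: [0.1, -0.0, 1.0]
grip_width: 0.0
grasp_force: 0.0
```

Call:
jog_arm(
  increments=[
    [-0.005, 0, -0.001, 0, 0, 0, -1],
    [-0.01, 0, -0.002, 0, 0, 0, -1],
    [-0.015, 0, -0.003, 0, 0, 0, -1],
    [-0.02, 0, -0.004, 0, 0, 0, -1],
    [-0.025, 0, -0.005, 0, 0, 0, -1],
  ],
)

```text
clock: 11.1
position: [0.4966, 0.1913, 0.2019]
ee_rot: [0.664, 0.748, 0.002, 0.0]
ft_force: [1.1, 3.0, 2.5]
grip_width: 0.001
grasp_force: 1.6
```

```bash
python3 - <<'E'
from h import *
from workcell import get_obs
o=get_obs();print(toR(o['position']).round(4),o['ft_force'])
E
```

```text
[ 0.0942 -0.0037  0.2019] [1.07941092 3.01461447 2.45653528]
```

Call:
jog_arm(
  increments=[
    [-0.008, 0, 0, 0, 0, 0, -1],
    [-0.017, 0, 0, 0, 0, 0, -1],
    [-0.026, 0, 0, 0, 0, 0, -1],
    [-0.034, 0, 0, 0, 0, 0, -1],
    [-0.043, 0, 0.001, 0, 0, 0, -1],
  ],
)

```text
clock: 11.52
position: [0.5011, 0.1473, 0.1994]
ee_rot: [0.664, 0.747, 0.0, 0.0]
ft_force: [0.8, 2.9, 1.6]
grip_width: 0.001
grasp_force: 1.4
```

Call:
jog_arm(
  increments=[
    [-0.007, 0, 0.001, 0, 0, 0, -1],
    [-0.015, 0, 0.003, 0, 0, 0, -1],
    [-0.023, 0, 0.005, 0, 0, 0, -1],
    [-0.031, 0, 0.008, 0, 0, 0, -1],
    [-0.038, 0, 0.01, 0, 0, 0, -1],
  ],
)

```text
clock: 11.93
position: [0.505, 0.1096, 0.1886]
ee_rot: [0.664, 0.747, -0.0, -0.0]
ft_force: [0.7, 1.8, 1.0]
grip_width: 0.001
grasp_force: 0.8
```

```bash
python3 - <<'E'
from h import *
from workcell import get_obs
o=get_obs();print(toR(o['position']).round(4),o['ft_force'])
E
```

```text
[ 0.0121 -0.0019  0.1886] [0.74665614 1.81956543 0.96208084]
```

Call:
jog_arm(
  increments=[
    [-0.007, 0, 0.003, 0, 0, 0, -1],
    [-0.014, 0, 0.007, 0, 0, 0, -1],
    [-0.02, 0, 0.011, 0, 0, 0, -1],
    [-0.026, 0, 0.015, 0, 0, 0, -1],
    [-0.032, 0, 0.02, 0, 0, 0, -1],
  ],
)

```text
clock: 12.35
position: [0.509, 0.0782, 0.1688]
ee_rot: [0.664, 0.748, -0.0, -0.0]
ft_force: [-0.5, 0.8, 3.3]
grip_width: 0.002
grasp_force: 1.0
```

Call:
jog_arm(
  increments=[
    [-0.005, 0, 0.006, 0, 0, 0, -1],
    [-0.011, 0, 0.012, 0, 0, 0, -1],
    [-0.016, 0, 0.018, 0, 0, 0, -1],
    [-0.021, 0, 0.024, 0, 0, 0, -1],
    [-0.025, 0, 0.03, 0, 0, 0, -1],
  ],
)

```text
clock: 12.77
position: [0.5121, 0.0536, 0.1386]
ee_rot: [0.664, 0.748, 0.0, 0.0]
ft_force: [0.5, 0.4, 1.5]
grip_width: -0.0
grasp_force: 0.7
```

```bash
python3 - <<'E'
from h import *
from workcell import get_obs
o=get_obs();print(toR(o['position']).round(4),o['ft_force'])
E
```

```text
[-0.0444 -0.002   0.1386] [0.52774273 0.40501339 1.47763086]
```

Call:
jog_arm(
  increments=[
    [-0.003, 0, 0.005, 0, 0, 0, -1],
    [-0.006, 0, 0.01, 0, 0, 0, -1],
    [-0.008, 0, 0.015, 0, 0, 0, -1],
    [-0.01, 0, 0.02, 0, 0, 0, -1],
    [-0.012, 0, 0.024, 0, 0, 0, -1],
  ],
)

```text
clock: 13.18
position: [0.5134, 0.0419, 0.1147]
ee_rot: [0.664, 0.748, -0.0, -0.0]
ft_force: [-0.2, 0.6, 0.6]
grip_width: -0.003
grasp_force: 0.5
```

Call:
jog_arm(
  increments=[
    [-0.001, 0, 0.002, 0, 0, 0, -1],
    [-0.002, 0, 0.004, 0, 0, 0, -1],
    [-0.002, 0, 0.006, 0, 0, 0, -1],
    [-0.002, 0, 0.007, 0, 0, 0, -1],
    [-0.002, 0, 0.008, 0, 0, 0, -1],
  ],
)

```text
clock: 13.6
position: [0.5138, 0.0399, 0.1087]
ee_rot: [0.664, 0.747, 0.0, -0.0]
ft_force: [-14.1, -2.6, 35.8]
grip_width: -0.003
grasp_force: 18.3
```

It met a firm stop at the shut height (TCP 0.1087 m, 0.109 m predicted). I'll lift off and check.

Call:
jog_arm(
  increments=[
    [0, 0, -0.01, 0, 0, 0, -1],
    [0, 0, -0.03, 0, 0, 0, -1],
    [0, 0, -0.07, 0, 0, 0, -1],
    [0, 0, -0.11, 0, 0, 0, -1],
    [-0.01, 0, -0.15, 0, 0, 0, -1],
  ],
)

```text
clock: 14.02
position: [0.5142, 0.0316, 0.2588]
ee_rot: [0.663, 0.748, -0.0, -0.0]
ft_force: [0.5, 1.7, -0.1]
grip_width: -0.003
grasp_force: 0.0
```

Call:
jog_arm(
  increments=[
    [-0.04, 0, 0, 0, 0, 0, -1],
    [-0.08, 0, 0, 0, 0, 0, -1],
    [-0.12, 0, 0, 0, 0, 0, -1],
    [-0.15, 0, 0, 0, 0, 0, -1],
    [-0.15, 0, 0, 0, 0, 0, -1],
  ],
)

```text
clock: 14.43
position: [0.5317, -0.1258, 0.2578]
ee_rot: [0.667, 0.745, -0.001, 0.001]
ft_force: [-1.3, -0.3, -0.2]
grip_width: 0.0
grasp_force: 0.0
```

```bash
python3 - <<'E'
from h import *
from workcell import optics
im=[]
for n in('scene','side'):
    c=optics.camera(n);W=cloud(c);H=hsv(c)
    b=(abs(H[...,0].astype(int)-112)<12)&(H[...,1]>120)&(abs(W[...,0]-.5)<.13)&(W[...,1]>-.02)&(W[...,1]<.26)&(W[...,2]>.06)
    P=(W[b]-O)@np.c_[XR,YR,[0,0,1]]
    q=P[(abs(P[:,1])<.07)&(P[:,0]>-.05)&(P[:,0]<.045)];print(n,len(q),'slope z(x)',np.polyfit(q[:,0],q[:,2],1),np.percentile(P,[1,50,99],axis=0).round(3).tolist())
    im.append(c['color'][90:270,200:420] if n=='scene' else c['color'][100:280,180:400])
cv2.imwrite('pics/p7.png',cv2.resize(np.hstack(im)[:,:,::-1],None,fx=1.8,fy=1.8))
E
```

```text
scene 979 slope z(x) [0.00141707 0.08621947] [[-0.061, -0.091, 0.061], [-0.012, -0.02, 0.086], [0.058, 0.086, 0.089]]
side 1091 slope z(x) [0.00028154 0.08387114] [[-0.058, -0.086, 0.062], [-0.005, 0.014, 0.083], [0.061, 0.091, 0.088]]
```

View pics/p7.png

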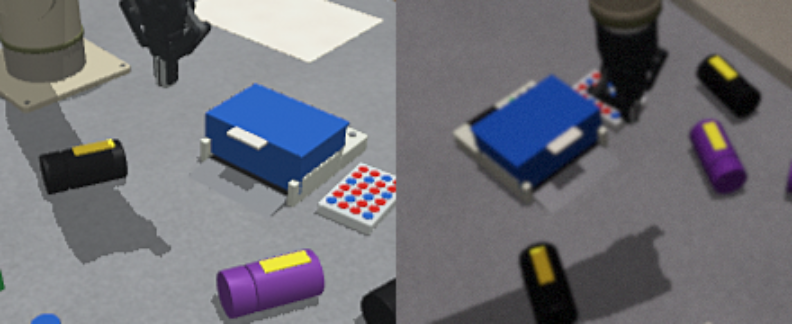

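The picture shows the hood fully shut: its top is level, with slope under 0.002, at about 84–86 mm. The other objects are undisturbed and the arm is clear, so I'm handing in.

```bash
python3 -c "
from workcell import workorder
print(workorder.hand_in())"
```

```text
the job is handed in; nothing more can be done
None
```

The bottle was rolled up the ramp and lay home against the back stop when last seen, the hood was then lowered gently until fully shut, nothing else was disturbed, and the job is handed in (no verdict was returned).

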